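# Load the plywood case into the test bay

### The job

Clear the stray file off the roller track and lay it flat in the grey tray, then swing the gate bar open and push the large plywood case along the rollers, without lifting it, until it is fully home against the back wall of the bay. Then swing the gate fully shut behind it, let go, and leave the other things on the bench where they are.

Things in the scene. Friction and masses are not known exactly. Their poses are not given: they have to be found in the camera images.
- track: Fixed plywood roller track on the bench. Origin: on the bench surface under the middle of the lane; x is the direction of travel along the lane (apron to bay), y across it (left of travel), z up. Along x: flat apron -385 to -158 mm, rollers -158 to 257 mm, bay 140 to 257 mm. Thirteen free-turning grey rollers, 24 mm diameter, 32 mm apart, tops at z=50 mm.
- apron (a point): Middle of the apron's top, at x=-271, z=50 mm in the track's frame: a flat plywood plate 227 mm long and 176 mm wide at the same height as the rollers; the case starts on it. Same axes as the track.
- lane (a point): Centre of the lane's mouth, at x=-130, z=50 mm in the track's frame; same axes. From here on low plywood rails stand on both sides: inner faces at y=+-55 mm, outer +-67 mm, tops at z=68 mm. Upstream of here two smooth aluminium guides of the same height flare the mouth to y=+-85 mm at x=-197 mm.
- bay (a point): Where the centre of the case's underside belongs when fully home: on the rollers in the bay, at x=197, z=50 mm in the track's frame; same axes. The bay's side walls (from x=140 mm, in line with the rails) and its back wall (inner face at x=257 mm, 60 mm past this point) are plywood, tops at z=110 mm; open above.
- gate (a joint): Angle (rad) of the aluminium gate bar about its upright hinge at track x=122, y=-77 mm. 0: shut, bar straight across the lane along the track's +y. Grows as it swings upstream (track's -x); clears the lane from about 1.5; end stop 1.75. Bar 140 mm long, 12 thick, z=95 to 115 mm. Stays where left (0.5 N at the pin). A case pushed against the bar only closes it: open it first.
- gate_pin (a point): Middle (z=140 mm) of the upright wooden handle pin on the gate bar, 18 mm diameter, standing from z=115 to 160 mm, 118 mm from the hinge axis: at track x=122-118 sin(angle), y=-77+118 cos(angle) mm. Can be pinched from above.
- case: The large closed plywood case to be loaded: 120 mm long (its x), 100 mm wide (its y), 65 mm high, 0.3 to 0.6 kg. Origin: centre of its underside. Starts on the apron, off-centre and turned up to 0.3 rad out of line with the lane (its x roughly along the track's x). Too wide for the gripper.
- file: Flat file with a wooden handle, lying across both rails of the track: 190 mm long along its x, underside flat. Origin: middle of its length, on the underside. Handle from x=-95 to -15 mm, 26 mm wide, 22 mm high; steel blade from x=-15 to 95 mm, 22 mm wide, 8 mm high. 0.12 kg; balance point at about x=-20 mm.
- tray: Fixed grey plastic tray, open above, empty: outside 105 mm (its x) by 220 mm (its y), 32 mm high; walls and floor 5 mm. Origin: centre of its underside. It stands beyond the track.
- small_case: Bystander: smaller plywood case 75 x 75 x 70 mm (origin under its centre), beyond the track, beside the tray on one side or the other. Leave alone.
- glue: Bystander: white glue bottle, 48 mm diameter, 130 mm high, origin under its centre, near the apron's far corner. Leave alone.
- cup: Bystander: white cup, 64 mm diameter, 70 mm high, origin under its centre. Leave alone.
- driver: Bystander: screwdriver lying on the bench past the bay end of the track, about 200 mm long, along its x, under 40 mm high. Leave alone.
- spool: Bystander: grey spool, 60 mm diameter, 50 mm high, origin under its centre, beyond the track near the apron. Leave alone.

How it is judged:
By the outcome, as a careful person would: the job done as asked, in the order asked, and still so for the second after the job is handed in, with the robot touching nothing.
It also fails if it takes over 72 s, if anything falls off the work surface, if the arm or the gripper's body presses on something with over 40 N, if the wrist force passes 120 N, or if a joint passes its speed limit or range.

### The arm

A 6-joint arm with a two-finger parallel gripper is mounted at the origin on the work surface. World frame = base frame: x ahead of the robot, y to its left, z up, the work surface at z = 0. Lengths are in m, angles in degrees, forces in N, time in s.
With the tool pointing down it reaches from about 0.325 to 0.775 m from the base axis. Payload 5.5 kg.
Tool frame: the origin (TCP) lies at the very end of the fingers, on their centre line; the grasp point (between the pads) lies 19 mm behind it (grip_point_offset is the z of the grasp point in the tool frame, in m); z points along the fingers, y is the line along which they close (so a half turn about z gives the same grasp; the last joint's range is limited). The gripper opens to 85 mm and grips with 20 to 120 N. Pads are 22 mm wide; open, the fingers measure 114 mm over their backs; the gripper's body (76 mm by 85 mm) begins 54 mm behind the grasp point. The pads swing forward as they close: fully open they stand 13 mm farther back than shut.
Start: joints at [63.214, 5.22, 70.514, -0, 104.267, -3.249], TCP at [0.24, 0.55, 0.231] pointing down, gripper open.
Joint ranges: [-164.24, 164.24], [-49.07, 125.15], [9.68, 141.18], [-86.29, 266.29], [3.28, 154.24], [-151.56, 151.56]. Speed limits (degrees/s): [147.25, 147.25, 172.46, 180, 180, 180].

### API

Orientations are given as a 3x3 rotation matrix whose columns are the frame's x, y, z axes.
In Python, from workcell import get_obs, camera, camera_params, hand_in, grip_point_offset gives the robot as it stands. The module is installed in compiled form; this text tells all that it offers.
- The arm moves only by the shell command python3 -m handwheel 'ROWS' [FORCE]. ROWS is JSON, a list of rows, each a list of 7 numbers: the turn, a rotation vector about the world's x, y, z in rad, then the shift along the world's x, y, z in mm, then the finger opening in mm, from 0 to 85.4. A call has exactly 10 rows; each row is the pose to reach, as a shift and turn from the pose commanded when the call began; what a row does not reach only later rows make up. A row lasts 1/12 s, in which the tool goes at most 41.7 mm and 7.16 degrees, less where a joint would pass 70% of its speed; a pose out of reach is approached as far as the arm can. A call with a gripper value outside its range is refused whole. The fingers move at their own pace and stop on an object; FORCE is the grip in N (left out, the last holds). Time passes only in rows, so rows that repeat a pose let the fingers close, or fill a call up. It gives the time, the measured TCP pose, the force, the opening and the grip force at its end, in the units of the state.
- get_obs(): the state, without advancing time (a new reading comes with each control period).
- camera(name): name is "scene" or "side" or "wrist"; returns (picture, depth): 480x640x3 uint8, red, green, blue; 480x640 float32, m along the optical axis (not along the pixel's ray), 0 where there is no reading.
- camera_params(name): a dict with "fx", "fy", "cx", "cy" (pixels), "T" (4x4, takes a point from camera to world coordinates); the wrist camera has in their place "T_tool_cam" (4x4, takes a point from camera to tool coordinates, whose origin is the TCP and whose axes are the flange's). Camera axes: x right, y down, z forward; pixel columns grow to the right and rows downward; lengths in m; the calibration is good to about 2 mm. A picture is of the moment at which its call begins: read the wrist's pose just before it. camera_params takes no time and is no camera call.
- hand_in(): hands the job in; it is judged then, once.
The state is a dict: "clock": time; "qpos": joint angles; "qd": joint speeds; "joint_efforts": joint torques, N m; "eef_pos": TCP position; "orientation": TCP orientation; "ft_force": force on the tool from outside, world axes, zero at the start; "moment": the same for the moment, N m; "gripper_width": finger opening in m; "grip_force": force on a finger pad.
Only numpy, scipy, OpenCV 4.12 (cv2) and the standard library are available. Lean on these libraries where they do the work, as an engineer would, in place of code of your own. Each camera call takes 0.05 s, during which the arm holds its last target. There are 200 camera calls.

## Working session

There is one attempt and no reset: what is moved stays moved. The work goes in short steps, Python scripts to look and compute and a shell command to move; the robot and the scene stay as the last step left them, time stands still between calls to the robot, and variables do not carry over. Pictures are saved under pics/ and viewed, at most 10 in all, crops included, and the job is handed in when it is done.

```bash
mkdir -p pics; cat > h.py <<'E'
import numpy as np, cv2
from workcell import get_obs, camera, camera_params, hand_in, grip_point_offset
def cloud(name):
    o=get_obs(); im,d=camera(name); p=camera_params(name)
    if "T" in p: T=np.array(p["T"])
    else:
        Tt=np.eye(4);Tt[:3,:3]=o["orientation"];Tt[:3,3]=o["eef_pos"];T=Tt@np.array(p["T_tool_cam"])
    v,u=np.mgrid[:480,:640]
    P=np.stack([(u-p["cx"])/p["fx"]*d,(v-p["cy"])/p["fy"]*d,d,np.ones_like(d)],-1)@T.T
    P=P[...,:3]; P[d==0]=np.nan
    return im,P
E
python3 - <<'E'
from h import *
for n in("scene","side"):
    im,P=cloud(n); cv2.imwrite(f"pics/{n}0.png",im[...,::-1]); np.save(n+"0.npy",P); np.save(n+"im0.npy",im)
    p=camera_params(n); print(n,np.round(p["T"],3).tolist(),p["fx"])
o=get_obs(); print(o["eef_pos"],np.round(o["orientation"],3).tolist(),grip_point_offset, o["clock"])
E
```

```text
scene [[0.576, 0.559, -0.596, 1.255], [0.817, -0.376, 0.437, -0.435], [0.02, -0.739, -0.674, 0.863], [0.0, 0.0, 0.0, 1.0]] 458.34534572423297
side [[0.707, -0.402, 0.582, -0.181], [-0.707, -0.429, 0.563, -0.682], [0.023, -0.809, -0.587, 0.862], [0.0, 0.0, 0.0, 1.0]] 577.986088778409
[0.23949371 0.54984114 0.23025285] [[-0.917, 0.399, -0.001], [0.399, 0.917, -0.002], [0.0, -0.002, -1.0]] -0.0187 0.1
```

View pics/scene0.png

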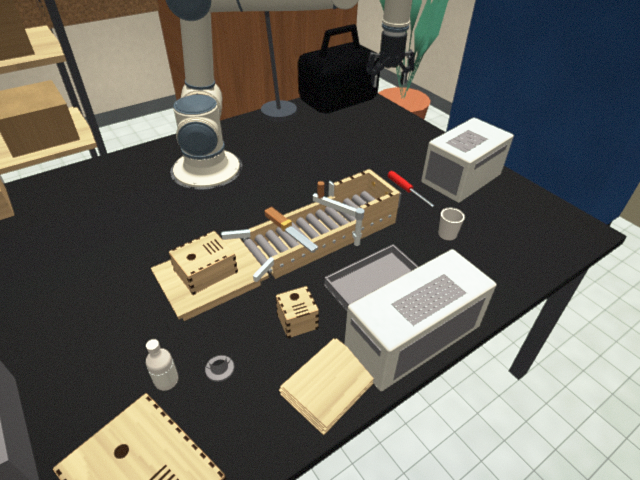

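View pics/side0.png

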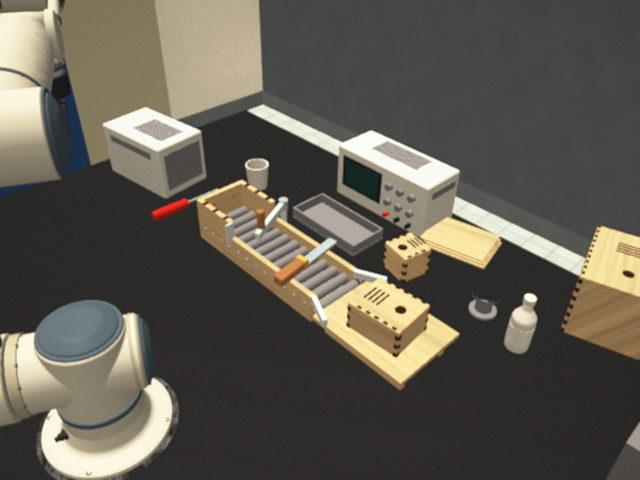

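The pictures show the track running from apron (scene ~200,280) to bay (~370,200). The file lies across the rails at ~(290,228), with its handle on the robot's side. The gate pin is at ~(320,188), with the hinge on the far side. The tray at ~(370,275) is close to the instrument box, and the small case is at ~(297,310). Next I'll build a top-down map.

```bash
cat > top.py <<'E'
from h import *
x0,x1,y0,y1,s=0.2,0.9,-0.45,0.45,850
def top(Ps,ims,fn):
    H=np.zeros((int((x1-x0)*s)+1,int((y1-y0)*s)+1),np.float32);C=np.zeros(H.shape+(3,),np.uint8)
    for P,im in zip(Ps,ims):
        m=np.isfinite(P[...,0])&(P[...,0]>x0)&(P[...,0]<x1)&(P[...,1]>y0)&(P[...,1]<y1)&(P[...,2]<.2)&(P[...,2]>-.02)
        q=P[m];c=im[m];o=np.argsort(q[:,2]);q=q[o];c=c[o]
        r=((x1-q[:,0])*s).astype(int);k=((y1-q[:,1])*s).astype(int)
        ok=q[:,2]>=H[r,k]; H[r[ok],k[ok]]=q[ok,2];C[r[ok],k[ok]]=c[ok]
    C=cv2.dilate(C,np.ones((2,2)))
    for g in np.arange(.2,.91,.1): cv2.line(C,(0,int((x1-g)*s)),(8,int((x1-g)*s)),(255,255,0),1)
    for g in np.arange(-.4,.41,.1): cv2.line(C,(int((y1-g)*s),0),(int((y1-g)*s),8),(255,255,0),1)
    cv2.imwrite(fn,C[...,::-1]); return H
E
python3 - <<'E'
from top import *
Ps=[np.load(n+"0.npy") for n in("scene","side")];ims=[np.load(n+"im0.npy") for n in("scene","side")]
H=top(Ps,ims,"pics/top0.png")
for P,n in zip(Ps,("scene","side")):
    z=P[...,2]; m=np.isfinite(z)&(P[...,0]>.2)&(P[...,0]<.9)&(abs(P[...,1])<.45)
    print(n,"bench",np.nanmedian(z[m&(abs(z)<.012)]))
    for a,b,l in((.045,.055,"apron"),(.105,.125,"casetop"),(.028,.037,"tray"),(.064,.075,"small/rail")):
        k=(m&(z>a)&(z<b)).astype(np.uint8); N,L,st,_=cv2.connectedComponentsWithStats(k)
        for i in range(1,N):
            if st[i,4]>150:
                q=P[L==i]; r=cv2.minAreaRect((q[:,:2]*1000).astype(np.float32)); print(l,st[i].tolist(),np.round(r[0]),np.round(r[1]),round(r[2],1),round(float(np.median(q[:,2])),4))
E
```

```text
scene bench -0.0006071158068695626
apron [336, 188, 43, 21, 296] [461. 268.] [ 60. 115.] 2.3 0.049
apron [290, 206, 58, 32, 640] [480. 121.] [129. 100.] 89.6 0.0485
apron [151, 225, 156, 93, 3770] [ 488. -146.] [353. 181.] 88.1 0.0491
casetop [313, 169, 87, 49, 784] [490. 234.] [165. 215.] 7.2 0.1097
casetop [169, 232, 66, 47, 1706] [ 481. -214.] [104. 121.] 3.2 0.114
tray [272, 238, 70, 34, 166] [554.  35.] [207.  12.] 87.0 0.0326
tray [325, 245, 93, 60, 291] [695. 129.] [223. 104.] 89.4 0.0306
small/rail [328, 182, 57, 18, 182] [442. 271.] [160.  69.] 58.6 0.0694
small/rail [222, 215, 140, 63, 858] [492.  30.] [327. 187.] 87.7 0.0676
small/rail [172, 265, 65, 26, 195] [ 510. -237.] [153.  77.] 54.2 0.0694
small/rail [276, 287, 42, 34, 927] [698. -94.] [75. 79.] 77.4 0.0692
side bench -1.5849965079917094e-05
apron [338, 176, 56, 33, 166] [812. 148.] [200.  16.] 88.1 0.0498
apron [222, 202, 35, 23, 344] [516. 295.] [68. 70.] 84.8 0.0489
apron [246, 223, 67, 45, 920] [497. 133.] [142. 101.] 89.7 0.0487
apron [384, 248, 47, 20, 155] [ 672. -105.] [ 55. 105.] 30.9 0.0501
apron [293, 255
[... 324 characters left out ...]
.1146
tray [338, 181, 107, 50, 324] [818.  87.] [ 87. 308.] 15.3 0.0321
tray [293, 193, 90, 55, 468] [694. 130.] [224. 111.] 88.5 0.0311
tray [200, 226, 114, 85, 293] [421. 135.] [398.  11.] 89.9 0.0322
small/rail [338, 169, 109, 49, 443] [818.  88.] [ 88. 310.] 15.0 0.0693
small/rail [215, 196, 48, 14, 163] [526. 303.] [ 56. 115.] 44.5 0.0704
small/rail [276, 214, 44, 33, 270] [549. 117.] [155.  26.] 84.8 0.068
small/rail [226, 233, 54, 39, 332] [419. 127.] [169.  30.] 88.5 0.0679
small/rail [386, 232, 45, 30, 741] [697. -92.] [80. 85.] 78.8 0.0697
small/rail [286, 241, 101, 81, 732] [486. -53.] [157. 192.] 89.9 0.0679
small/rail [347, 318, 80, 35, 323] [ 448. -239.] [ 76. 152.] 42.3 0.0691
```

View pics/top0.png

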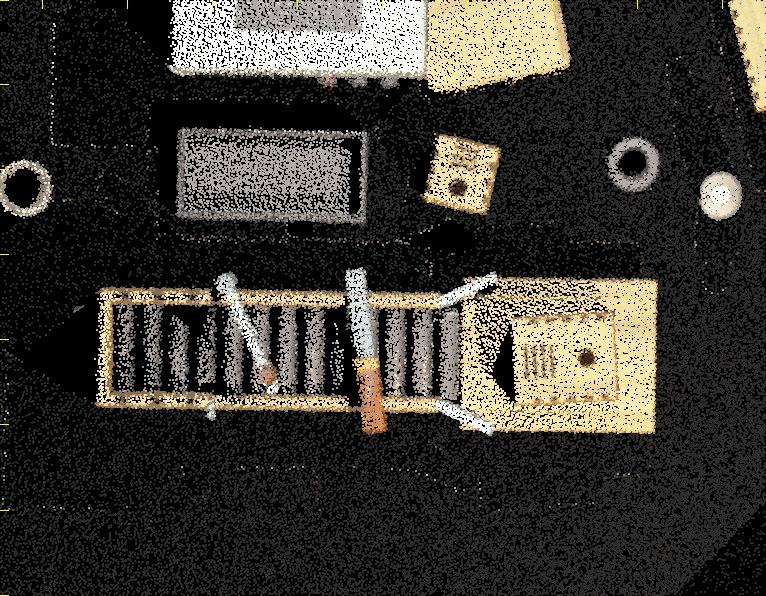

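Top-down map (850 px/m, right is -y, up is +x). The track runs left and slightly up. The gate is at about 0.4 rad, with its pin at ~(268,376). The file has its handle at ~(375,410) and its blade tip at ~(356,270). The tray spans (178–366, 128–222). Next I'll fit the exact poses.

```bash
python3 - <<'E'
from h import *
from scipy.optimize import minimize
Q=[];C=[]
for n in("scene","side"):
    P=np.load(n+"0.npy").reshape(-1,3);c=np.load(n+"im0.npy").reshape(-1,3)
    m=np.isfinite(P[:,0])&(P[:,0]>.3)&(P[:,0]<.85)&(abs(P[:,1])<.4);Q.append(P[m]*1000);C.append(c[m].astype(int))
for i,q0 in enumerate(Q):
    print("cam",i)
    q=q0
    r=q[(abs(q[:,2]-68)<4)&(q[:,1]>-110)&(q[:,1]<150)&(q[:,0]>390)&(q[:,0]<570)]
    L=[]
    def cost(p):
        y=r[:,1]-0; lat=(r[:,0]-p[0]-np.tan(p[1])*y)*np.cos(p[1])
        return np.mean(np.minimum((abs(lat)-61)**2,150))
    s=min((minimize(cost,[x,a],method="Nelder-Mead") for x in(475,480,485,490) for a in(0,.02,.04)),key=lambda s:s.fun)
    X0,a=s.x; d=np.array([np.sin(a),np.cos(a)]);l=np.array([-np.cos(a),np.sin(a)])
    t=(q[:,:2]-[X0,0])@d; w=(q[:,:2]-[X0,0])@l
    ap=(abs(q[:,2]-50)<4)&(abs(w)<80); 
    bw=(abs(q[:,2]-110)<4)&(abs(w)<45)&(t>250)
    e0=np.percentile(t[ap],.5); e1=np.percentile(t[bw],[1,50,99])
    print("X at y=0 %.1f ang %.4f rms %.1f apron end t %.1f, back wall t"%(X0,a,s.fun**.5,e0),np.round(e1,1), 'org by apron',e0+385,'by wall inner',e1[0]-257)
    c=C[i]
    for nm,m in(("handle",(c[:,0]>c[:,2]*2)&(c[:,0]>90)&(abs(q[:,2]-85)<10)&(t<100)),("blade",(abs(q[:,2]-76)<4)&(q[:,1]>-20)&(q[:,1]<70)&(c[:,2]>100)),("case",(abs(q[:,2]-115)<5)&(t<-100)),("pin",(abs(q[:,2]-157)<6)&(abs(w)<90)),("bar",(abs(q[:,2]-115)<4)&(abs(w)<95)&(t>60)&(t<230)),("tray",(q[:,2]>26)&(q[:,2]<36)&(q[:,0]>620)&(q[:,0]<760)&(q[:,1]>0)&(q[:,1]<260)),("scase",(abs(q[:,2]-70)<4)&(q[:,0]>640)&(q[:,0]<760)&(q[:,1]<-20)&(q[:,1]>-160)),("box",(q[:,2]>40)&(q[:,0]>740)&(q[:,1]>-45)&(q[:,1]<260))):
        k=q[m]; 
        if len(k)<5: print(nm,len(k));continue
        b=cv2.minAreaRect(k[:,:2].astype(np.float32))
        print(nm,len(k),"ctr",np.round(b[0],1),np.round(b[1],1),round(b[2],1),"med",np.round(np.median(k,0),1),"minx",round(k[:,0].min(),1),cv2.boxPoints(b).round().tolist() if nm in("handle","blade","bar","tray") else "")
E
```

```text
cam 0
X at y=0 488.2 ang 0.0151 rms 6.1 apron end t -320.2, back wall t [318.7 325.3 334.1] org by apron 64.77885032347103 by wall inner 61.66695255205798
handle 281 ctr [438.6  12.8] [84.9 28.1] 9.6 med [443.   10.2  88.4] minx 395.1 [[394.0, 20.0], [399.0, -8.0], [483.0, 6.0], [478.0, 34.0]]
blade 261 ctr [530.3  25.8] [109.5  24.3] 6.5 med [533.   25.5  75.2] minx 475.4 [[474.0, 32.0], [477.0, 8.0], [586.0, 20.0], [583.0, 44.0]]
case 1625 ctr [ 532.9 -295.9] [143.9 338.7] 33.4 med [ 484.5 -218.3  114.1] minx 427.6 
pin 35 ctr [462.4 132.8] [15.8 16.9] 55.4 med [461.7 132.7 158.2] minx 452.4 
bar 210 ctr [501.5 189.3] [147.3 102.4] 14.0 med [521.2 164.6 114.1] minx 423.4 [[418.0, 221.0], [442.0, 122.0], [585.0, 157.0], [561.0, 257.0]]
tray 388 ctr [694.9 130. ] [224.1 104.3] 89.5 med [657.1 111.5  30.3] minx 642.1 [[642.0, 18.0], [746.0, 17.0], [748.0, 242.0], [644.0, 243.0]]
scase 897 ctr [698.5 -93.9] [75.  79.3] 76.8 med [700.  -94.8  69.3] minx 652.9 
box 1512 ctr [832.5 102.3] [294.1  34.9] 90.0 med [834.7  81.8 149.3] minx 815.0 
cam 1
X at y=0 484.5 ang 0.0169 rms 6.1 apron 
[... 313 characters left out ...]
6  26.4  75.9] minx 485.3 [[485.0, 11.0], [816.0, -19.0], [824.0, 68.0], [493.0, 98.0]]
case 2446 ctr [ 524. -291.] [144.6 330.7] 31.3 med [ 473.  -217.4  114.7] minx 422.6 
pin 58 ctr [456.4 135.7] [19.  16.2] 79.0 med [455.9 133.9 158.1] minx 448.2 
bar 249 ctr [490.  198.6] [151.9 104.9] 22.8 med [514.1 166.7 114.6] minx 410.7 [[400.0, 218.0], [440.0, 121.0], [580.0, 180.0], [540.0, 276.0]]
tray 562 ctr [694.9 130.4] [224.6 113.1] 88.5 med [687.3 118.4  30.5] minx 635.4 [[635.0, 20.0], [748.0, 17.0], [754.0, 241.0], [641.0, 244.0]]
scase 695 ctr [697.  -91.9] [78. 85.] 80.0 med [692.5 -94.2  69.8] minx 651.1 
box 4188 ctr [824.2 105.1] [300.2  52.4] 89.7 med [815.3  87.2 110.8] minx 797.4
```

```bash
python3 -m handwheel '[[0,0,0.12,40,-40,0,60],[0,0,0.24,50,-80,0,60],[0,0,0.36,70,-120,0,60],[0,0,0.48,85,-160,0,60],[0,0,0.55,100,-200,0,60],[0,0,0.55,115,-240,0,60],[0,0,0.55,130,-280,0,60],[0,0,0.55,145,-320,0,60],[0,0,0.55,160,-360,0,60],[0,0,0.55,175,-400,0,60]]' 40; python3 -m handwheel '[[0,0,0,15,-40,-10,60],[0,0,0,30,-80,-20,60],[0,0,0,40,-110,-30,60],[0,0,0,47,-133,-40,60],[0,0,0,47,-133,-40,60],[0,0,0,47,-133,-40,60],[0,0,0,47,-133,-40,60],[0,0,0,47,-133,-40,60],[0,0,0,47,-133,-40,60],[0,0,0,47,-133,-40,60]]'
python3 - <<'E'
from h import *
im,P=cloud("wrist"); cv2.imwrite("pics/w1.png",im[...,::-1]); q=P.reshape(-1,3)*1000;c=im.reshape(-1,3).astype(int)
o=get_obs();print(o["eef_pos"],np.round(o["orientation"],3).tolist())
for nm,m in(("handle",(c[:,0]>c[:,2]*2)&(c[:,0]>90)&(abs(q[:,2]-87)<9)),("blade",(abs(q[:,2]-76)<4)&(c[:,2]>100)&(q[:,0]>480)&(q[:,1]>-20)&(q[:,1]<60)),("rail",(abs(q[:,2]-68)<3))):
    k=q[m]
    if len(k)>5:
        b=cv2.minAreaRect(k[:,:2].astype(np.float32)); print(nm,len(k),np.round(b[0],1),np.round(b[1],1),round(b[2],1),np.round(np.median(k,0),1),k.min(0).round(),k.max(0).round())
E
```

```text
clock: 0.93
eef_pos: [0.4052, 0.1732, 0.231]
orientation: [[-0.99, -0.139, -0.0], [-0.139, 0.99, -0.0], [0.0, -0.0, -1.0]]
ft_force: [1.1, 0.1, -0.3]
gripper_width: 0.0595
grip_force: 0.0
clock: 1.77
eef_pos: [0.4522, 0.0431, 0.1918]
orientation: [[-0.99, -0.141, 0.001], [-0.141, 0.99, 0.0], [-0.001, -0.0, -1.0]]
ft_force: [-0.2, 0.2, 0.2]
gripper_width: 0.0596
grip_force: 0.0
[0.4522026  0.04301755 0.19172224] [[-0.99, -0.14, 0.001], [-0.14, 0.99, 0.0], [-0.001, -0.0, -1.0]]
handle 3892 [490.7 150.6] [349.7  84. ] 68.2 [435.3  17.2  89.7] [393.  -2.  78.] [530. 324.  94.]
blade 2395 [533.8  28.8] [98.9 21.7] 7.2 [529.9  28.7  75.9] [484.  13.  74.] [583.  46.  78.]
rail 11880 [532.8  99.6] [354.1 586.1] 9.4 [434.    1.2  68. ] [ 391. -215.   65.] [740. 417.  71.]
```

```bash
python3 -m handwheel '[[0,0,-0.017,5,-12,-10,60],[0,0,-0.017,10,-23,-30,60],[0,0,-0.017,10,-23,-60,60],[0,0,-0.017,10,-23,-90,60],[0,0,-0.017,10,-23,-110,60],[0,0,-0.017,10,-23,-120,60],[0,0,-0.017,10,-23,-126,60],[0,0,-0.017,10,-23,-126,60],[0,0,-0.017,10,-23,-126,60],[0,0,-0.017,10,-23,-126,15]]' 50; python3 -m handwheel '[[0,0,0,0,0,0,15],[0,0,0,0,0,0,15],[0,0,0,0,0,0,15],[0,0,0,0,0,0,15],[0,0,0,0,0,0,15],[0,0,0,0,0,5,15],[0,0,0,0,0,20,15],[0,0,0,0,0,40,15],[0,0,0,0,0,60,15],[0,0,0,0,0,80,15]]'
```

```text
clock: 2.65
eef_pos: [0.4633, 0.0193, 0.0672]
orientation: [[-0.993, -0.122, 0.003], [-0.122, 0.993, -0.0], [-0.003, -0.001, -1.0]]
ft_force: [0.3, -0.4, 0.3]
gripper_width: 0.0493
grip_force: 0.0
clock: 3.48
eef_pos: [0.4617, 0.0192, 0.1456]
orientation: [[-0.993, -0.122, -0.002], [-0.122, 0.993, 0.0], [0.002, 0.0, -1.0]]
ft_force: [-0.2, 0.3, -1.1]
gripper_width: 0.025
grip_force: 49.7
```

```bash
python3 -m handwheel '[[0,0,-0.12,0,0,25,15],[0,0,-0.24,10,5,45,15],[0,0,-0.36,25,10,50,15],[0,0,-0.48,45,20,50,15],[0,0,-0.60,65,30,50,15],[0,0,-0.72,85,40,50,15],[0,0,-0.84,105,50,50,15],[0,0,-0.96,125,60,50,15],[0,0,-1.08,145,70,50,15],[0,0,-1.2,165,80,50,15]]'; python3 -m handwheel '[[0,0,-0.12,20,15,0,15],[0,0,-0.24,40,30,-10,15],[0,0,-0.36,60,45,-30,15],[0,0,-0.48,68,57,-60,15],[0,0,-0.509,68,57,-90,15],[0,0,-0.509,68,57,-105,15],[0,0,-0.509,68,57,-115,15],[0,0,-0.509,68,57,-115,15],[0,0,-0.509,68,57,-115,15],[0,0,-0.509,68,57,-115,15]]'
python3 - <<'E'
from h import *
im,P=cloud("wrist"); cv2.imwrite("pics/w2.png",im[...,::-1])
im,P=cloud("side"); cv2.imwrite("pics/s2.png",im[150:320,200:460,::-1].repeat(3,0).repeat(3,1))
E
```

```text
clock: 4.32
eef_pos: [0.6278, 0.0997, 0.1945]
orientation: [[-0.468, 0.884, -0.002], [0.884, 0.468, -0.0], [0.001, -0.002, -1.0]]
ft_force: [-0.2, -0.7, -0.9]
gripper_width: 0.025
grip_force: 49.7
clock: 5.15
eef_pos: [0.6961, 0.1561, 0.0827]
orientation: [[0.016, 1.0, 0.003], [1.0, -0.016, 0.001], [0.001, 0.003, -1.0]]
ft_force: [-0.2, -0.1, -1.0]
gripper_width: 0.0248
grip_force: 49.7
```

View pics/w2.png

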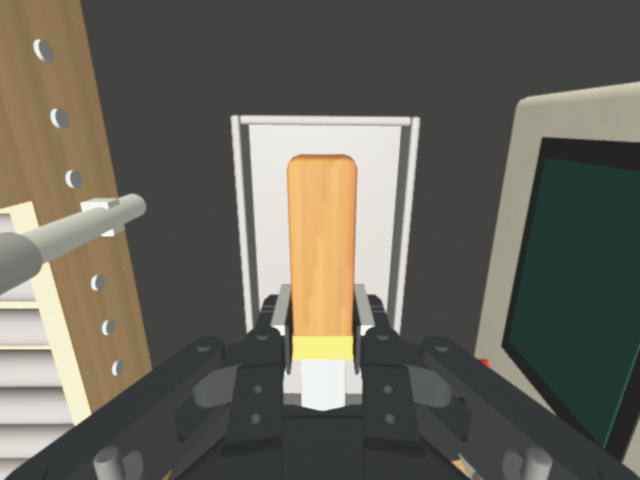

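The wrist view shows the file held straight and centred over the tray. The handle's end (row 155) is inside the tray's end wall (row ~120), so I'll lower it.

```bash
python3 -m handwheel '[[0,0,0,-1,0,-25,15],[0,0,0,-1,0,-45,15],[0,0,0,-1,0,-60,15],[0,0,0,-1,0,-70,15],[0,0,0,-1,0,-75,15],[0,0,0,-1,0,-77,15],[0,0,0,-1,0,-78,15],[0,0,0,-1,0,-78,15],[0,0,0,-1,0,-78,48],[0,0,0,-1,0,-78,48]]'; python3 -m handwheel '[[0,0,0,0,0,0,48],[0,0,0,0,0,0,48],[0,0,0,0,0,10,48],[0,0,0,0,0,30,48],[0,0,0,0,0,60,48],[0,0,0,0,0,100,48],[0,0,0,0,0,140,48],[0,0,0,-30,0,170,48],[0,0,0,-60,0,190,48],[0,0,0,-95,0,200,48]]'
python3 - <<'E'
from h import *
im,P=cloud("side"); q=P.reshape(-1,3)*1000;c=im.reshape(-1,3).astype(int)
m=(c[:,0]>c[:,2]*2)&(c[:,0]>90)&(q[:,0]>600)&(q[:,0]<760)&(q[:,1]>0)&(q[:,1]<260);k=q[m];print(len(k),k.min(0).round(),k.max(0).round(),np.median(k,0))
P=P*1000
for nm,P in(("side",P),("scene",cloud("scene")[1]*1000)):
    q=P.reshape(-1,3); m=(abs(q[:,2]-157)<5)&(q[:,0]<540)&(q[:,0]>400)&(abs(q[:,1]-140)<50); print(nm,m.sum(),np.median(q[m],0))
E
```

```text
clock: 6.08
eef_pos: [0.6952, 0.1563, 0.0038]
orientation: [[0.016, 1.0, 0.003], [1.0, -0.016, 0.0], [0.001, 0.003, -1.0]]
ft_force: [-0.5, -0.3, -0.1]
gripper_width: 0.0472
grip_force: 0.0
clock: 6.92
eef_pos: [0.5998, 0.1562, 0.2072]
orientation: [[0.017, 1.0, 0.006], [1.0, -0.017, 0.001], [0.001, 0.006, -1.0]]
ft_force: [-0.9, 0.8, 0.1]
gripper_width: 0.0481
grip_force: 0.0
292 [676. 138.   6.] [707. 237.  32.] [685.30273395 177.77226229  24.89792193]
side 49 [456.49415568 133.65432948 158.65942318]
scene 36 [462.6650714  132.71108919 158.55684537]
```

```bash
python3 -m handwheel '[[0,0,-0.12,-20,-5,0,44],[0,0,-0.24,-40,-10,0,44],[0,0,-0.36,-60,-15,0,44],[0,0,-0.48,-80,-20,0,44],[0,0,-0.60,-100,-23,0,44],[0,0,-0.72,-120,-23,0,44],[0,0,-0.84,-140,-23,0,44],[0,0,-0.96,-140,-23,0,44],[0,0,-1.08,-140,-23,0,44],[0,0,-1.107,-140,-23,0,44]]'
python3 - <<'E'
from h import *
im,P=cloud("wrist"); q=P.reshape(-1,3)*1000; o=get_obs();print(o["eef_pos"])
m=(abs(q[:,2]-159)<5)&(np.hypot(q[:,0]-460,q[:,1]-133)<35);k=q[m];print(m.sum(),np.median(k,0),k.min(0),k.max(0))
E
```

```text
clock: 7.85
eef_pos: [0.4592, 0.1332, 0.2031]
orientation: [[0.904, 0.427, 0.001], [0.427, -0.904, 0.0], [0.001, 0.0, -1.0]]
ft_force: [0.7, 0.7, 0.4]
gripper_width: 0.0436
grip_force: 0.0
[0.45935012 0.13314584 0.20295067]
657 [460.6612402  138.18513772 159.48917777] [451.23789884 129.17186411 154.01608814] [468.57975099 146.5254558  161.84933903]
```

```bash
python3 -m handwheel '[[0,0,0,1,2,-20,44],[0,0,0,1,2,-40,44],[0,0,0,1,2,-55,44],[0,0,0,1,2,-65,44],[0,0,0,1,2,-73,44],[0,0,0,1,2,-73,30],[0,0,0,1,2,-73,30],[0,0,0,1,2,-73,30],[0,0,0,1,2,-73,30],[0,0,0,1,2,-73,30]]' 20
python3 - <<'E'
import numpy as np
p=lambda t:118*np.array([-.016*np.sin(t)-np.cos(t),-np.sin(t)+.016*np.cos(t)])
for t0 in(.463,1.663):
  for k in range(1,11): print(round(.12*k,2),np.round(p(t0+.12*k)-p(t0),1))
E
```

```text
clock: 8.73
eef_pos: [0.4607, 0.1352, 0.1303]
orientation: [[0.901, 0.433, 0.002], [0.433, -0.901, 0.0], [0.002, 0.0, -1.0]]
ft_force: [0.1, 0.8, -0.9]
gripper_width: 0.0297
grip_force: 0.0
0.12 [  6.9 -12.4]
0.24 [ 15.2 -23.8]
0.36 [ 24.8 -34.2]
0.48 [ 35.6 -43.4]
0.6 [ 47.4 -51.2]
0.72 [ 60.1 -57.5]
0.84 [ 73.4 -62.3]
0.96 [ 87.2 -65.4]
1.08 [101.3 -66.9]
1.2 [115.4 -66.7]
0.12 [14.   1.9]
0.24 [27.7  5.5]
0.36 [40.9 10.7]
0.48 [53.3 17.4]
0.6 [64.9 25.6]
0.72 [75.4 35.1]
0.84 [84.6 45.8]
0.96 [92.6 57.5]
1.08 [99.  70.1]
1.2 [103.9  83.4]
```

```bash
python3 -m handwheel '[[0,0,0.12,6.9,-12.4,0,30],[0,0,0.24,15.2,-23.8,0,30],[0,0,0.36,24.8,-34.2,0,30],[0,0,0.48,35.6,-43.4,0,30],[0,0,0.60,47.4,-51.2,0,30],[0,0,0.72,60.1,-57.5,0,30],[0,0,0.84,73.4,-62.3,0,30],[0,0,0.96,87.2,-65.4,0,30],[0,0,1.08,101.3,-66.9,0,30],[0,0,1.2,115.4,-66.7,0,30]]'; python3 -m handwheel '[[0,0,0.05,8,1,0,30],[0,0,0.05,8,1,0,30],[0,0,0.05,5,1,0,40],[0,0,0.05,5,1,0,40],[0,0,0.05,5,1,20,40],[0,0,0.05,5,1,40,40],[0,0,0.05,5,1,60,40],[0,0,0.0,5,-10,70,40],[0,0,-0.05,-5,-40,75,50],[0,0,-0.1,-20,-80,75,60]]'
python3 - <<'E'
from h import *
for nm in("side","scene"):
    im,P=cloud(nm);q=P.reshape(-1,3)*1000; m=(abs(q[:,2]-156)<6)&(q[:,0]<640)&(q[:,0]>500)&(abs(q[:,1]-80)<40); print(nm,m.sum(),np.median(q[m],0))
E
```

```text
clock: 9.57
eef_pos: [0.5764, 0.068, 0.1297]
orientation: [[-0.082, 0.997, 0.0], [0.997, 0.082, -0.0], [-0.0, 0.0, -1.0]]
ft_force: [-1.0, 0.2, -0.4]
gripper_width: 0.0302
grip_force: 0.3
clock: 10.4
eef_pos: [0.5562, -0.0094, 0.2064]
orientation: [[0.023, 1.0, 0.004], [1.0, -0.023, 0.0], [0.001, 0.004, -1.0]]
ft_force: [1.2, -1.1, -0.3]
gripper_width: 0.0596
grip_force: 0.0
side 43 [575.92367274  66.54633835 158.00882882]
scene 47 [583.17716851  65.39092249 157.22919886]
```

```bash
python3 -m handwheel '[[0,0,0,-10,-38,0,60],[0,0,0,-20,-76,0,60],[0,0,0,-30,-114,0,60],[0,0,0,-40,-152,0,60],[0,0,0,-50,-190,0,60],[0,0,0,-60,-228,0,60],[0,0,0,-70,-266,0,60],[0,0,0,-72,-301,0,60],[0,0,0,-72,-301,-20,60],[0,0,0,-72,-301,-40,60]]'; python3 -m handwheel '[[0,0,0.007,0,0,-30,60],[0,0,0.007,0,0,-60,60],[0,0,0.007,0,0,-80,60],[0,0,0.007,0,0,-95,60],[0,0,0.007,0,0,-100,60],[0,0,0.007,0,4,-100,60],[0,0,0.007,0,8,-100,60],[0,0,0.007,0,12,-100,60],[0,0,0.007,0,15,-100,60],[0,0,0.007,0,15,-100,60]]'
python3 - <<'E'
from h import *
for nm in("side","scene"):
    im,P=cloud(nm);q=P.reshape(-1,3)*1000; m=(abs(q[:,2]-115)<4)&(q[:,0]<560)&(q[:,0]>400)&(abs(q[:,1]+214)<65);b=cv2.minAreaRect(q[m][:,:2].astype(np.float32));print(b)
cv2.imwrite("pics/s3.png",im[140:380,100:420,::-1].repeat(2,0).repeat(2,1))
E
```

```text
clock: 11.33
eef_pos: [0.4837, -0.3136, 0.1653]
orientation: [[0.027, 1.0, 0.003], [1.0, -0.027, -0.002], [-0.002, 0.003, -1.0]]
ft_force: [-0.0, 0.0, -0.5]
gripper_width: 0.06
grip_force: 0.0
clock: 12.17
eef_pos: [0.4847, -0.2961, 0.0658]
orientation: [[0.015, 1.0, 0.002], [1.0, -0.015, -0.001], [-0.001, 0.002, -1.0]]
ft_force: [-0.1, 0.4, 0.7]
gripper_width: 0.0597
grip_force: 0.0
((476.48419189453125, -212.57420349121094), (103.25230407714844, 120.41458892822266), 3.8300938606262207)
((481.3365783691406, -214.6726837158203), (105.05318450927734, 119.66207122802734), 3.023671865463257)
```

View pics/s3.png

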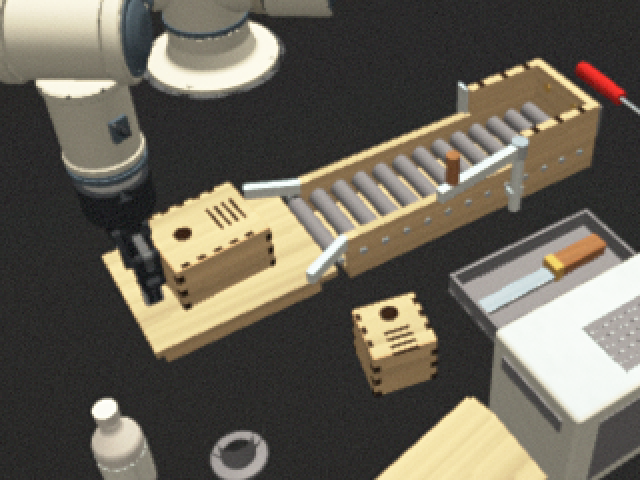

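The picture shows the gate fully open beside the lane, the file flat in the tray, and the gripper behind the case. I'll start pushing.

```bash
python3 -m handwheel '[[0,0,0,0,6,0,60],[0,0,0,0,12,0,60],[0,0,0,0,19,0,60],[0,0,0,0,27,0,60],[0,0,0,0,35,0,60],[0,0,0,1,43,0,60],[0,0,0,1,51,0,60],[0,0,0,1,58,0,60],[0,0,0,1,64,0,60],[0,0,0,1,68,0,60]]' 
cat > c.py <<'E'
from h import *
import sys
yc=float(sys.argv[1])
for nm in("side","scene"):
    im,P=cloud(nm);q=P.reshape(-1,3)*1000; m=(abs(q[:,2]-115)<4)&(q[:,0]<545)&(q[:,0]>420)&(abs(q[:,1]-yc)<75);b=cv2.minAreaRect(q[m][:,:2].astype(np.float32));print(nm,np.round(b[0],1),np.round(b[1],1),round(b[2],1))
E
python3 c.py -165
```

```text
clock: 13.1
eef_pos: [0.4851, -0.2277, 0.0644]
orientation: [[0.015, 1.0, 0.0], [1.0, -0.015, -0.0], [-0.0, 0.0, -1.0]]
ft_force: [0.8, -2.9, 2.0]
gripper_width: 0.0597
grip_force: 0.0
side [ 480.9 -165.9] [114.9 147.6] 0.1
scene [ 488.2 -167.2] [111.7 145. ] 0.3
```

```bash
python3 -m handwheel '[[0,0,0,0,6,0,60],[0,0,0,0,13,0,60],[0,0,0,0,21,0,60],[0,0,0,0,29,0,60],[0,0,0,1,37,0,60],[0,0,0,1,45,0,60],[0,0,0,1,53,0,60],[0,0,0,1,60,0,60],[0,0,0,1,66,0,60],[0,0,0,1,70,0,60]]' 
python3 - <<'E'
from h import *
im,P=cloud("scene"); cv2.imwrite("pics/s4.png",im[160:340,120:420,::-1].repeat(2,0).repeat(2,1))
E
```

```text
clock: 14.03
eef_pos: [0.4861, -0.1575, 0.0643]
orientation: [[0.015, 1.0, 0.0], [1.0, -0.015, 0.0], [0.0, 0.0, -1.0]]
ft_force: [0.7, -2.3, -0.5]
gripper_width: 0.0601
grip_force: 0.0
```

View pics/s4.png

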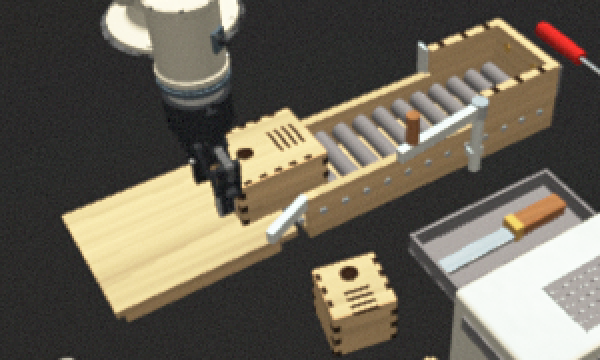

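The case has entered the lane squarely, so I'll keep pushing.

```bash
python3 -m handwheel '[[0,0,0,0,7,0,60],[0,0,0,0,16,0,60],[0,0,0,0,26,0,60],[0,0,0,1,37,0,60],[0,0,0,1,48,0,60],[0,0,0,1,59,0,60],[0,0,0,1,70,0,60],[0,0,0,1,81,0,60],[0,0,0,1,92,0,60],[0,0,0,2,103,0,60]]' ; python3 -m handwheel '[[0,0,0,0,11,0,60],[0,0,0,0,22,0,60],[0,0,0,0,33,0,60],[0,0,0,1,44,0,60],[0,0,0,1,55,0,60],[0,0,0,1,66,0,60],[0,0,0,1,77,0,60],[0,0,0,1,88,0,60],[0,0,0,1,99,0,60],[0,0,0,2,110,0,60]]';  python3 -m handwheel '[[0,0,0,0,11,0,60],[0,0,0,0,22,0,60],[0,0,0,0,32,0,60],[0,0,0,1,42,0,60],[0,0,0,1,51,0,60],[0,0,0,1,60,0,60],[0,0,0,1,68,0,60],[0,0,0,1,76,0,60],[0,0,0,1,83,0,60],[0,0,0,2,90,0,60]]'; python3 -m handwheel '[[0,0,0,0,6,0,60],[0,0,0,0,11,0,60],[0,0,0,0,16,0,60],[0,0,0,0,20,0,60],[0,0,0,0,24,0,60],[0,0,0,0,27,0,60],[0,0,0,0,30,0,60],[0,0,0,0,32,0,60],[0,0,0,0,34,0,60],[0,0,0,0,36,0,60]]'
```

```text
clock: 14.92
eef_pos: [0.4877, -0.0544, 0.0643]
orientation: [[0.016, 1.0, -0.0], [1.0, -0.016, -0.0], [-0.0, -0.0, -1.0]]
ft_force: [0.2, -1.2, -0.1]
gripper_width: 0.0602
grip_force: 0.0
clock: 15.75
eef_pos: [0.4897, 0.0555, 0.0643]
orientation: [[0.016, 1.0, -0.001], [1.0, -0.016, -0.0], [-0.0, -0.001, -1.0]]
ft_force: [-0.8, -1.7, -0.1]
gripper_width: 0.06
grip_force: 0.0
clock: 16.58
eef_pos: [0.4917, 0.1451, 0.0642]
orientation: [[0.016, 1.0, -0.001], [1.0, -0.016, -0.0], [-0.0, -0.001, -1.0]]
ft_force: [-0.5, -0.8, -0.4]
gripper_width: 0.0599
grip_force: 0.0
clock: 17.42
eef_pos: [0.492, 0.1805, 0.0643]
orientation: [[0.016, 1.0, 0.0], [1.0, -0.016, -0.0], [-0.0, 0.0, -1.0]]
ft_force: [-0.1, -0.9, -0.4]
gripper_width: 0.06
grip_force: 0.0
```

```bash
python3 -m handwheel '[[0,0,0,0,1,0,60],[0,0,0,0,2,0,60],[0,0,0,0,3,0,60],[0,0,0,0,4,0,60],[0,0,0,0,5,0,60],[0,0,0,0,6,0,60],[0,0,0,0,6,0,60],[0,0,0,0,6,0,60],[0,0,0,0,6,0,60],[0,0,0,0,6,0,60]]'; python3 c.py 265
```

```text
clock: 18.25
eef_pos: [0.4919, 0.1865, 0.0642]
orientation: [[0.016, 1.0, -0.0], [1.0, -0.016, 0.0], [0.0, -0.0, -1.0]]
ft_force: [-0.3, 0.3, -0.3]
gripper_width: 0.06
grip_force: 0.0
side [475.4 264.2] [141.3 114.5] 83.7
scene [489.6 264.2] [115.3 139.4] 6.7
```

```bash
python3 -m handwheel '[[0,0,0,0,0.5,0,60],[0,0,0,0,1,0,60],[0,0,0,0,1.5,0,60],[0,0,0,0,2,0,60],[0,0,0,0,2.5,0,60],[0,0,0,0,3,0,60],[0,0,0,0,3,0,60],[0,0,0,0,3,0,60],[0,0,0,0,3,0,60],[0,0,0,0,3,0,60]]'; python3 - <<'E'
from h import *
im,P=cloud("scene"); a=im[150:270,260:420,::-1]
im,P=cloud("side"); b=im[160:280,180:340,::-1]
cv2.imwrite("pics/s5.png",cv2.resize(np.vstack([a,b]),None,fx=2.5,fy=2.5,interpolation=cv2.INTER_CUBIC))
E
```

```text
clock: 19.18
eef_pos: [0.492, 0.1888, 0.0643]
orientation: [[0.016, 1.0, -0.0], [1.0, -0.016, -0.001], [-0.001, -0.0, -1.0]]
ft_force: [-0.6, -5.3, 1.4]
gripper_width: 0.0601
grip_force: 0.0
```

View pics/s5.png

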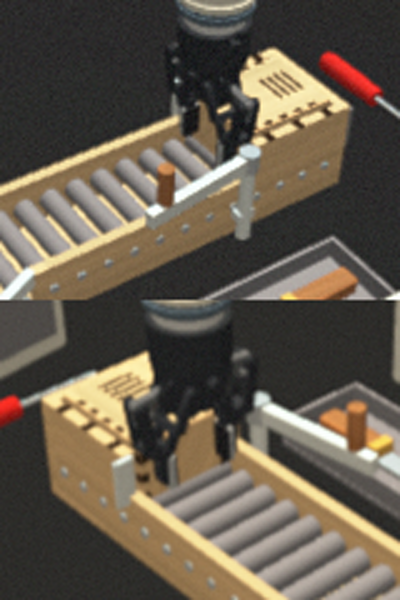

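The case fills the bay and the force has risen, so it's against the back wall. I'll press it lightly once more, then back off.

```bash
python3 -m handwheel '[[0,0,0,0,0.5,0,60],[0,0,0,0,1,0,60],[0,0,0,0,1.5,0,60],[0,0,0,0,2,0,60],[0,0,0,0,2,0,60],[0,0,0,0,2,0,60],[0,0,0,0,2,0,60],[0,0,0,0,2,0,60],[0,0,0,0,2,0,60],[0,0,0,0,2,0,60]]'; python3 -m handwheel '[[0,0,0,0,-3,0,60],[0,0,0,0,-10,0,60],[0,0,0,0,-25,0,60],[0,0,0,0,-45,0,60],[0,0,0,0,-60,10,60],[0,0,0,0,-65,40,60],[0,0,0,0,-65,75,60],[0,0,0,0,-65,110,60],[0,0,0,0,-65,140,50],[0,0,0,0,-65,140,44]]'; python3 - <<'E'
from h import *
for nm in("side","scene"):
    im,P=cloud(nm);q=P.reshape(-1,3)*1000; m=(abs(q[:,2]-156)<6)&(q[:,0]<640)&(q[:,0]>500)&(abs(q[:,1]-80)<40); print(nm,m.sum(),np.median(q[m],0))
    k=q[(abs(q[:,2]-115)<3)&(abs(q[:,0]-490)<35)&(q[:,1]>170)&(q[:,1]<345)]; print("case top y",np.percentile(k[:,1],[1,99])); k=q[(abs(q[:,2]-110)<2)&(abs(q[:,0]-490)<35)&(q[:,1]>300)&(q[:,1]<345)]; print("wall",np.percentile(k[:,1],[1,99]))
E
```

```text
clock: 20.12
eef_pos: [0.4919, 0.1887, 0.0643]
orientation: [[0.018, 1.0, -0.001], [1.0, -0.018, -0.005], [-0.005, -0.001, -1.0]]
ft_force: [-2.2, -13.0, 2.4]
gripper_width: 0.0601
grip_force: 0.0
clock: 20.95
eef_pos: [0.4942, 0.1271, 0.2124]
orientation: [[0.016, 1.0, 0.012], [1.0, -0.016, 0.003], [0.003, 0.012, -1.0]]
ft_force: [-0.3, 0.5, 1.1]
gripper_width: 0.0441
grip_force: 0.0
side 52 [576.93973533  65.70213723 158.55500941]
case top y [201.83657699 322.30078269]
wall [305.21057306 334.26247324]
scene 44 [583.53461014  66.32565767 157.99012825]
case top y [200.33200734 317.59016003]
wall [301.4132518  333.36796504]
```

```bash
python3 -m handwheel '[[0,0,0.06,25,-18,0,44],[0,0,0.13,50,-36,0,44],[0,0,0.13,75,-52,0,44],[0,0,0.13,86,-59,0,44],[0,0,0.13,86,-59,0,44],[0,0,0.13,86,-59,-20,44],[0,0,0.13,86,-59,-45,44],[0,0,0.13,86,-59,-65,44],[0,0,0.13,86,-59,-78,44],[0,0,0.13,86,-59,-78,44]]'; python3 -m handwheel '[[0,0,0,0,0,0,30],[0,0,0,0,0,0,30],[0,0,0,0,0,0,30],[0,0,0,0,0,0,30],[0,0,0,0,0,0,30],[0,0,0,0,0,0,30],[0,0,0,0,0,0,30],[0,0,0,0,0,0,30],[0,0,0,0,0,0,30],[0,0,0,0,0,0,30]]' 20
python3 - <<'E'
import numpy as np
p=lambda t:118*np.array([-.016*np.sin(t)-np.cos(t),-np.sin(t)+.016*np.cos(t)])
for t0 in(1.7,.5):
  for k in range(1,11): print(round(-.12*k,2),np.round(p(t0-.12*k)-p(t0),1))
E
```

```text
clock: 21.88
eef_pos: [0.5753, 0.0679, 0.1213]
orientation: [[-0.114, 0.993, -0.008], [0.993, 0.114, -0.0], [0.001, -0.008, -1.0]]
ft_force: [0.1, 0.5, -0.6]
gripper_width: 0.0443
grip_force: 0.0
clock: 22.72
eef_pos: [0.578, 0.0674, 0.1262]
orientation: [[-0.114, 0.994, -0.0], [0.994, 0.114, -0.0], [0.0, -0.0, -1.0]]
ft_force: [-0.1, -0.2, 0.2]
gripper_width: 0.03
grip_force: 0.0
-0.12 [-14.1  -0.8]
-0.24 [-28.3   0.2]
-0.36 [-42.2   2.8]
-0.48 [-55.7   7.1]
-0.6 [-68.5  13. ]
-0.72 [-80.6  20.3]
-0.84 [-91.7  29.1]
-0.96 [-101.7   39.1]
-1.08 [-110.5   50.2]
-1.2 [-117.8   62.3]
-0.12 [-5.8 12.9]
-0.24 [-10.1  26.4]
-0.36 [-12.6  40.3]
-0.48 [-13.6  54.4]
-0.6 [-12.8  68.6]
-0.72 [-10.3  82.5]
-0.84 [-6.2 96. ]
-0.96 [ -0.4 109. ]
-1.08 [  6.8 121.2]
-1.2 [ 15.4 132.4]
```

```bash
python3 -m handwheel '[[0,0,-0.12,-14.1,-0.8,0,30],[0,0,-0.24,-28.3,0.2,0,30],[0,0,-0.36,-42.2,2.8,0,30],[0,0,-0.48,-55.7,7.1,0,30],[0,0,-0.60,-68.5,13,0,30],[0,0,-0.72,-80.6,20.3,0,30],[0,0,-0.84,-91.7,29.1,0,30],[0,0,-0.96,-101.7,39.1,0,30],[0,0,-1.08,-110.5,50.2,0,30],[0,0,-1.2,-117.8,62.3,0,30]]'; python3 -m handwheel '[[0,0,-0.12,-5.8,12.9,0,30],[0,0,-0.24,-10.1,26.4,0,30],[0,0,-0.36,-12.6,40.3,0,30],[0,0,-0.48,-13.6,50,0,30],[0,0,-0.50,-13.6,54,0,30],[0,0,-0.5,-13.5,57,0,30],[0,0,-0.5,-13.5,59,0,30],[0,0,-0.5,-13.5,61,0,30],[0,0,-0.5,-13.5,62,0,30],[0,0,-0.5,-13.5,62,0,30]]'
python3 - <<'E'
from h import *
o=get_obs();print(o["ft_force"],o["eef_pos"])
for nm in("side","scene"):
    im,P=cloud(nm);q=P.reshape(-1,3)*1000; m=(abs(q[:,2]-115)<2.5)&(q[:,0]<580)&(q[:,0]>475)&(abs(q[:,1]-180)<17);k=q[m]; print(nm,len(k),cv2.minAreaRect(k[:,:2].astype(np.float32)),np.polyfit(k[:,0],k[:,1],1))
E
```

```text
clock: 23.55
eef_pos: [0.4596, 0.1298, 0.1264]
orientation: [[0.888, 0.46, 0.0], [0.46, -0.888, -0.0], [0.0, 0.0, -1.0]]
ft_force: [0.5, -0.7, 0.2]
gripper_width: 0.03
grip_force: 0.3
clock: 24.38
eef_pos: [0.4468, 0.1917, 0.1262]
orientation: [[1.0, -0.015, 0.0], [-0.015, -1.0, 0.0], [0.0, -0.0, -1.0]]
ft_force: [0.6, -0.1, 0.3]
gripper_width: 0.0302
grip_force: 0.0
[ 0.57506235 -0.06692217  0.31857589] [0.44678547 0.19170213 0.12624768]
side 143 ((526.44775390625, 183.50115966796875), (101.98726654052734, 21.723690032958984), 3.0035970211029053) [1.89878596e-03 1.83312439e+02]
scene 109 ((527.6851196289062, 186.27081298828125), (23.321565628051758, 103.42347717285156), 87.93128204345703) [1.87842941e-03 1.82262545e+02]
```

```bash
python3 -m handwheel '[[0,0,0,0,0.5,0,30],[0,0,0,0,1,0,30],[0,0,0,0,1.5,0,30],[0,0,0,0,2,0,30],[0,0,0,0,2.5,0,30],[0,0,0,0,3,0,30],[0,0,0,0,3,0,30],[0,0,0,0,3,0,30],[0,0,0,0,3,0,30],[0,0,0,0,3,0,30]]'
```

```text
clock: 25.32
eef_pos: [0.4467, 0.1942, 0.1263]
orientation: [[1.0, -0.016, -0.0], [-0.016, -1.0, -0.001], [-0.0, 0.001, -1.0]]
ft_force: [-1.1, -4.9, 0.7]
gripper_width: 0.0302
grip_force: 2.6
```

```bash
python3 -m handwheel '[[0,0,0,0,0.5,0,30],[0,0,0,0,1,0,30],[0,0,0,0,1.5,0,30],[0,0,0,0,2,0,30],[0,0,0,0,2,0,30],[0,0,0,0,2,0,30],[0,0,0,0,2,0,30],[0,0,0,0,2,0,30],[0,0,0,0,2,0,30],[0,0,0,0,2,0,30]]'
```

```text
clock: 26.15
eef_pos: [0.4467, 0.1944, 0.1262]
orientation: [[1.0, -0.017, -0.001], [-0.017, -1.0, -0.005], [-0.0, 0.005, -1.0]]
ft_force: [-1.5, -11.8, 2.8]
gripper_width: 0.0298
grip_force: 6.2
```

Force rose with no motion, so the gate is on its stop. I'll centre the cage on the pin, lift and leave.

```bash
python3 -m handwheel '[[0,0,0,0,-4,0,30],[0,0,0,0,-8,0,30],[0,0,0,0,-8,0,40],[0,0,0,0,-8,0,40],[0,0,0,0,-8,0,40],[0,0,0,0,-8,15,40],[0,0,0,0,-8,40,40],[0,0,0,0,-8,70,40],[0,0,0,-20,-8,100,40],[0,0,0,-40,-20,130,40]]'; python3 -m handwheel '[[0,0,0,0,-20,20,40],[0,0,0,0,-50,30,40],[0,0,0,0,-90,30,40],[0,0,0,0,-130,30,40],[0,0,0,0,-170,30,40],[0,0,0,0,-200,30,40],[0,0,0,0,-220,30,40],[0,0,0,0,-220,30,40],[0,0,0,0,-220,30,40],[0,0,0,0,-220,30,40]]'
python3 - <<'E'
from h import *
from top import top
Ps=[];ims=[]
for nm in("side","scene"):
    im,P=cloud(nm);Ps.append(P);ims.append(im);q=P.reshape(-1,3)*1000; m=(abs(q[:,2]-115)<2.5)&(q[:,0]<575)&(q[:,0]>475)&(abs(q[:,1]-182)<14);k=q[m]; print(nm,len(k),np.polyfit(k[:,0],k[:,1],1))
    m=(abs(q[:,2]-157)<5)&(q[:,0]<540)&(q[:,0]>400)&(abs(q[:,1]-185)<30); print("pin",m.sum(),np.median(q[m],0))
    k=q[(abs(q[:,2]-115)<3)&(abs(q[:,0]-490)<35)&(q[:,1]>197)&(q[:,1]<345)]; print("case top y",np.percentile(k[:,1],[1,99]))
top(Ps,ims,"pics/top1.png")
E
```

```text
clock: 26.98
eef_pos: [0.4061, 0.1779, 0.2568]
orientation: [[1.0, -0.014, -0.002], [-0.014, -1.0, 0.001], [-0.002, -0.001, -1.0]]
ft_force: [0.7, -0.4, 0.3]
gripper_width: 0.0399
grip_force: 0.0
clock: 27.82
eef_pos: [0.4068, -0.0426, 0.2863]
orientation: [[1.0, -0.015, 0.0], [-0.015, -1.0, 0.001], [0.0, -0.001, -1.0]]
ft_force: [-0.0, -0.0, -0.0]
gripper_width: 0.0396
grip_force: 0.0
side 123 [-4.99503116e-02  2.11028188e+02]
pin 49 [445.2344262  185.88769387 158.83142029]
case top y [201.58486706 321.12632129]
scene 106 [-1.97020017e-02  1.94562087e+02]
pin 28 [452.90986474 184.03690404 158.36750476]
case top y [201.04815012 318.21177631]
```

View pics/top1.png

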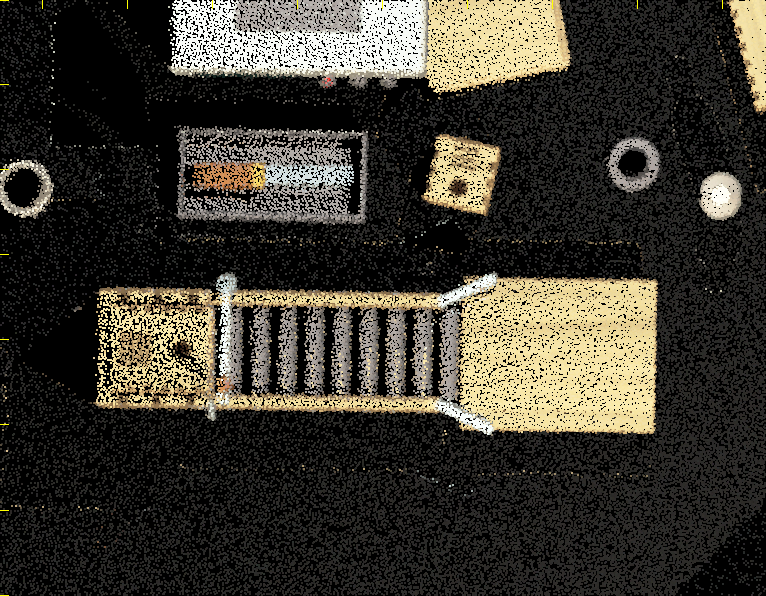

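The map shows the file flat in the tray, the case in the bay (98–213, 290–405), the gate straight across the lane at column ~226, and the bystanders where they were. I'm handing in.

```bash
python3 -c "
from workcell import hand_in; print(hand_in())"
```

```text
the job is handed in; nothing more can be done
None
```

The job is handed in at about 28 s of the 72 s allowed: the file lies flat in the tray, the case is home against the bay's back wall, the gate is shut on its stop and released, and the other things looked unmoved in the final map.

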